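Take the stacked pour-over coffee set apart to dry

TASK

The washed pour-over coffee set was left stacked wet on its orange mug. Take it apart one piece at a time from the top down so each piece can drain: the wooden lid right way up in the blue dish, the steel filter hung in the black wire ring, the white dripper standing with its spout in the hole of the wooden drip board, and last the mug upright inside the rim of the cork coaster. Tip nothing over, and leave the egg timer and the espresso cup where they stand.

Things in the scene. Friction and masses are not known exactly. Their poses are not given: they have to be found in the camera images.
- lid: round wooden lid with a dark upright knob, 60 g. Origin at the centre of its underside; z up. A spigot 42 mm across, z 0 to 6 mm; the disc 64 mm across, z 6 to 13 mm; the knob 18 mm across, z 13 to 37 mm, to be pinched from above. At the start its spigot hangs in the filter's collar (inside 52 mm) and its disc rests on the collar's rim.
- filter: steel cone filter with black collar, 100 g. Origin on its axis at the underside of its flat flange (86 mm across, z 0 to 4 mm); z up. Cone below: 64 mm across at z 0, 22 mm at its tip z -52. Straight black collar above, 60 mm across outside, 52 inside, z 4 to 26: grip across its outside from above, fingers above the flange. At the start its flange rests on the dripper's rim.
- dripper: white ceramic dripper, 250 g. Origin on its axis at the underside of its foot flange (100 mm across, z 0 to 6 mm); z up. Spout stub below, 48 mm across, z -10 to 0. Top collar straight, z 44 to 66, 98 mm across outside, 80 inside: pinch its 9 mm wall from above once the filter is out. Loop handle of 11 mm bar on its own -y side, to 80 mm from the axis, z 13 to 60. Stands on the mug's rim.
- mug: orange mug, 77 mm across, 90 high, 290 g. Origin at its underside but off the cup's axis, which stands at x +4, y +18 mm of its own frame; z up. Foot 67 mm across. Loop handle on its own -y side, 11 to 14 mm wide along x, centred at x +9: top limb z 66 to 78 from y -16 to -48, outer limb y -40 to -52, z 26 to 66. Pinch the handle across its x from above, or the rim.
- lid_dish: small round blue ceramic dish, fixed, 108 mm across the rim, 13 mm high, flat inside floor 4 mm above the worktop and 68 mm across. Origin at the centre of its underside.
- ring_stand: black wire stand with three legs and a round ring, fixed. Origin on the ring's axis at the worktop; the ring is 80 mm across at the wire's centre, wire 8 mm thick, opening 70 mm, its top 72 mm above the worktop; the foot ring is 114 mm across. The filter hangs in it by its flange (flange underside at z 72 mm).
- drip_board: square light wooden board on two runners, fixed, 130 x 130 mm, top 26 mm above the worktop, with a round through hole 69 mm across in its centre. Origin at the centre of its underside, on the worktop. The dripper stands on it by its foot flange, the spout stub in the hole.
- coaster: round cork coaster with a raised rim, fixed, 108 mm across, 96 mm inside the rim, rim top 9 mm and inside floor 5 mm above the worktop. Origin at the centre of its underside. Over the back of the worktop, from x about 0.61 m on, a wall cabinet hangs 0.66 m up.
- egg_timer: cream wind-up kitchen timer, loose, 64 mm across, 54 mm high; a bystander. Origin at the centre of its underside.
- espresso_cup: small dark grey and white cup with a handle, loose, 60 x 84 x 53 mm; a bystander. Origin at the centre of its underside. Left of it, from y about 0.38 m on, a floor-to-ceiling unit stands; its front is at x about 0.35 m.
Things that resemble listed ones, but are neither listed nor needed, are in the scene too. Several things have the shape of the coaster; the one meant has the colours described above.

How it is judged:
By the outcome, as a careful person would: the job done as asked, in the order asked, and still so for the second after the job is handed in, with the robot touching nothing.
It also fails if it takes over 109 s, if anything falls off the work surface, if the arm or the gripper's body presses on something with over 40 N, if the wrist force passes 120 N, or if a joint passes its speed limit or range.

ROBOT

A 7-joint arm with a two-finger parallel gripper is mounted at the origin on a cart in front of the work surface, level with it; the furniture and walls round the work are solid. World frame = base frame: x ahead of the robot, y to its left, z up, the work surface at z = 0. Lengths are in m, angles in rad, forces in N, time in s.
With the tool pointing down it reaches from about 0.35 to 0.9 m from the base axis. Payload 8.1 kg.
Tool frame: the origin (TCP) lies between the finger pads; the fingertips stand 11 mm ahead of it and the grasp point (between the pads) lies 8 mm behind it; z points along the fingers, y is the line along which they close (so a half turn about z gives the same grasp; the last joint's range is limited). The gripper opens to 92 mm and grips with 3 to 60 N. Pads are 19 mm wide; open, the fingers measure 130 mm over their backs; the gripper's body (75 mm by 190 mm) begins 47 mm behind the grasp point.
Start: joints at [1.158, 0.434, 0.025, 1.573, -0.012, 1.134, -0.075], TCP at [0.191, -0.595, 0.238] pointing down, gripper open.
Joint ranges: [-2.62, 2.62], [-0.44, 2.09], [-1.27, 1.32], [0.08, 2.57], [-1.32, 4.46], [0.12, 2], [-2.74, 2.74]. Speed limits (rad/s): [2.22, 2.22, 3.01, 3.01, 3.14, 3.14, 3.14].

INTERFACE

Orientations are given as a rotation vector (axis times angle).
In Python, from cell import observe, get_image, camera_params, sign_off gives the robot as it stands.
- The arm moves only by the shell command python3 -m pendant 'ROWS' [FORCE]. ROWS is JSON, one flat list of numbers, 7 for each row, row after row: the shift along the tool's x, y, z in m, then the turn, a rotation vector about the tool's x, y, z in rad, then the finger opening in m, from 0 to 0.0918. In form: [dx, dy, dz, rx, ry, rz, jaw, dx, dy, dz, rx, ry, rz, jaw, ...]. A call has 1 to 10 rows; each row shifts and turns the commanded pose from where the row before left it, along the tool's axes as they then stand; what a row does not reach is not made up. A row lasts 1/8 s, in which the tool goes at most 62.5 mm and 10.7 degrees, less where a joint would pass 70% of its speed; a pose out of reach is approached as far as the arm can. A call is refused whole if a number of a shift passes 0.0625 or a number of a turn 0.188, either way. A call with a gripper value outside its range is refused whole. The fingers move at their own pace and stop on an object; FORCE is the grip in N (left out, the last holds). Time passes only in rows, so rows that do not move let the fingers close. It gives the time, the measured TCP pose, the force, the opening and the grip force at its end, in the units of the state.
- observe(): the state, without advancing time (a new reading comes with each control period).
- get_image(name): name is "scene" or "top"; returns the picture (420x560x3 uint8, red, green, blue); there is no depth.
- camera_params(name): a dict with "intrinsics" (3x3 intrinsics, pixels), "dist" ([k1, k2, p1, p2, k3] as OpenCV has them; the pictures are not rectified), "eye" and "rotation" of the camera in the world. Camera axes: x right, y down, z forward; pixel columns grow to the right and rows downward; lengths in m; the calibration is good to about 2 mm. A picture is of the moment at which its call begins. camera_params takes no time and is no camera call.
- sign_off(): hands the job in; it is judged then, once.
The state is a dict: "clock": time; "joints": joint angles; "dq": joint speeds; "joint_efforts": joint torques, N m; "position": TCP position; "ee_rot": TCP orientation; "force": force on the tool from outside, world axes, zero at the start; "ft_torque": the same for the moment, N m; "width": opening from 0.0 (shut) to 1.0 (fully open); "gripper_force": force on a finger pad.
Only numpy, scipy, OpenCV 4.12 (cv2) and the standard library are available. Lean on these libraries where they do the work, as an engineer would, in place of code of your own. Each camera call takes 0.05 s, during which the arm holds its last target. There are 200 camera calls.

## Working session

There is one attempt and no reset: what is moved stays moved. The work goes in short steps, Python scripts to look and compute and a shell command to move; the robot and the scene stay as the last step left them, time stands still between calls to the robot, and variables do not carry over. Pictures are saved under pics/ and viewed, at most 14 in all, crops included, and the job is handed in when it is done.

```bash
mkdir -p pics; ls; cat > h.py <<'E'
import numpy as np, cv2
from scipy.spatial.transform import Rotation as R
from cell import observe, get_image, camera_params, sign_off
def snap(n,f,crop=None,s=1):
    im=get_image(n)[:,:,::-1]
    cv2.imwrite('pics/full_'+f+'.png',im)
    if crop: x0,y0,x1,y1=crop; im=im[y0:y1,x0:x1]
    if s!=1: im=cv2.resize(im,None,fx=s,fy=s,interpolation=cv2.INTER_CUBIC)
    cv2.imwrite('pics/'+f+'.png',im)
def ray(n,px):
    c=camera_params(n);K=np.array(c['intrinsics']);d=np.array(c['dist'])
    u=cv2.undistortPoints(np.array([[px]],float),K,d)[0,0]
    return np.array(c['eye']),np.array(c['rotation'])@np.array([u[0],u[1],1])
def at(n,px,z):
    e,r=ray(n,px);return e+r*(z-e[2])/r[2]
def proj(n,P):
    c=camera_params(n);Rm=np.array(c['rotation']);e=np.array(c['eye'])
    p=(np.atleast_2d(P)-e)@Rm
    return cv2.projectPoints(p,np.zeros(3),np.zeros(3),np.array(c['intrinsics']),np.array(c['dist']))[0][:,0]
E
python3 - <<'E'
from h import *
for n in ('scene','top'):
    snap(n,n+'0',None,1.4); c=camera_params(n); print(n,c)
print(observe())
E
```

```text
pics
scene {'intrinsics': array([[449.92547842,   0.        , 280.47639581],
       [  0.        , 449.92547842, 210.04813643],
       [  0.        ,   0.        ,   1.        ]]), 'dist': array([0.03709577, 0.        , 0.        , 0.        , 0.        ]), 'eye': array([-0.11859966,  0.60388273,  0.7724305 ]), 'rotation': array([-1.02624641,  2.32022495, -1.17649961])}
top {'intrinsics': array([[384.56074352,   0.        , 281.24298891],
       [  0.        , 384.56074352, 217.04950543],
       [  0.        ,   0.        ,   1.        ]]), 'dist': array([-0.04820585,  0.        ,  0.        ,  0.        ,  0.        ]), 'eye': array([0.40618823, 0.01613323, 0.98428452]), 'rotation': array([-2.14739656,  2.18353151, -0.1320707 ])}
{'clock': 0.1, 'joints': array([ 1.15837909,  0.43516534,  0.02498713,  1.57396057, -0.01160625,
        1.13399692, -0.07509164]), 'dq': array([-2.12512816e-03, -1.35762469e-03, -1.49454857e-05, -2.24906279e-03,
        4.99206594e-04, -3.44155633e-04,  1.57283636e-03]), 'joint_efforts': array([ 2.82263034e-03, -6.69127536e+01,  9.88035835e-01, -3.15146255e+01,
       -6.04024390e-02,  3.73370619e-02,  4.72341441e-06]), 'position': array([ 0.19037228, -0.59486093,  0.23703373]), 'ee_rot': array([-3.10266525e+00, -4.84391358e-01,  5.30782286e-04]), 'force': array([-0.01529859, -0.14915324, -0.01100924]), 'ft_torque': array([-0.01362929,  0.02520344, -0.02113153]), 'gripper_force': 0.0, 'width': 0.9992488035259902}
```

```bash
sed -i "s/np.array(c\['rotation'\])/R.from_rotvec(c['rotation']).as_matrix()/g" h.py; python3 -c "
from h import *
print(R.from_rotvec(camera_params('top')['rotation']).as_matrix().round(2));print(R.from_rotvec(camera_params('scene')['rotation']).as_matrix().round(2));print(R.from_rotvec(observe()['ee_rot']).as_matrix().round(3))"
```

```text
[[-0.02 -0.99  0.11]
 [-1.    0.02 -0.01]
 [ 0.01 -0.11 -0.99]]
[[-0.68 -0.45  0.58]
 [-0.73  0.4  -0.55]
 [ 0.02 -0.8  -0.6 ]]
[[ 0.952  0.305 -0.001]
 [ 0.305 -0.952  0.001]
 [-0.    -0.001 -1.   ]]
```

View pics/top0.png

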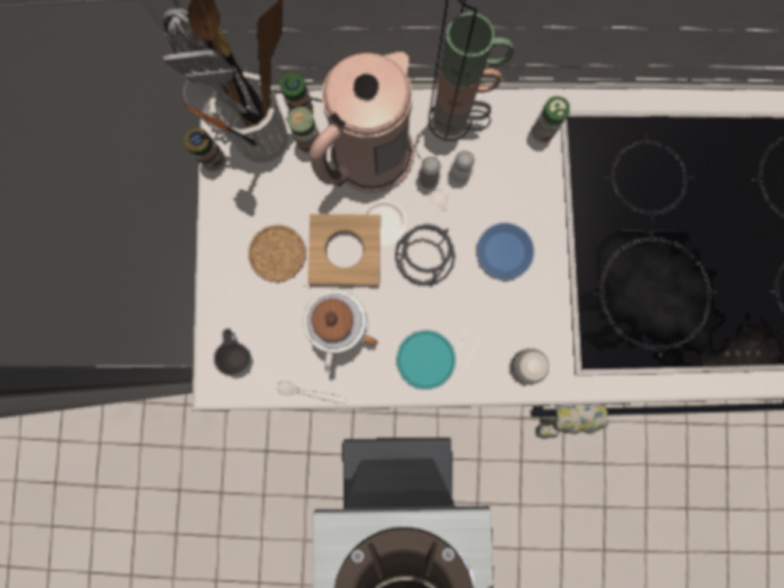

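View pics/scene0.png

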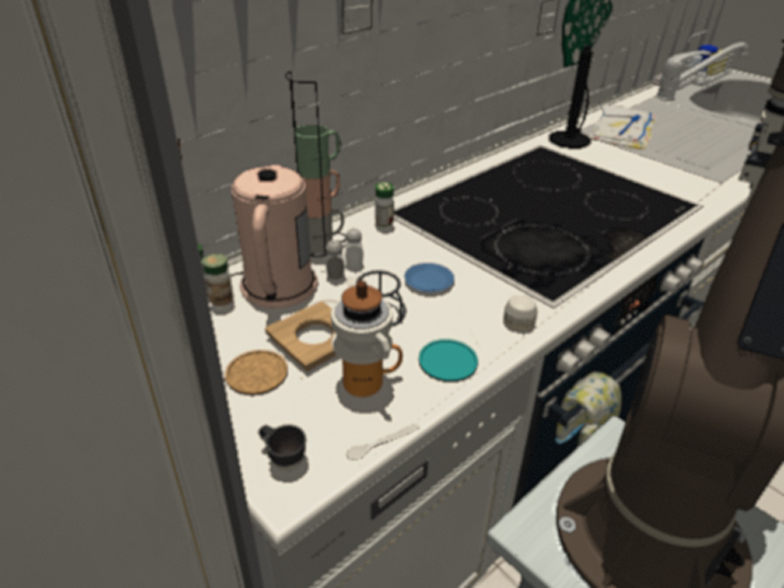

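Candidates (784‑px top view): the stack at (333,322), alone. Blue dish at (505,251), not the teal disc at (426,360). Ring stand at (425,253). Drip board at (345,250). Cork coaster at (277,253); the teal disc and the white ring at (385,220) have a similar shape but the wrong colour. Bystanders: egg timer (531,366) and espresso cup (232,358). I'll check these in one close crop.

```bash
python3 - <<'E'
import cv2
im=cv2.imread('pics/full_top0.png')[140:290,150:410]
cv2.imwrite('pics/c1.png',cv2.resize(im,None,fx=3,fy=3,interpolation=cv2.INTER_CUBIC))
im=cv2.imread('pics/full_scene0.png')[180:300,150:350]
cv2.imwrite('pics/c2.png',cv2.resize(im,None,fx=4,fy=4,interpolation=cv2.INTER_CUBIC))
E
```

```text
(no output)
```

View pics/c1.png

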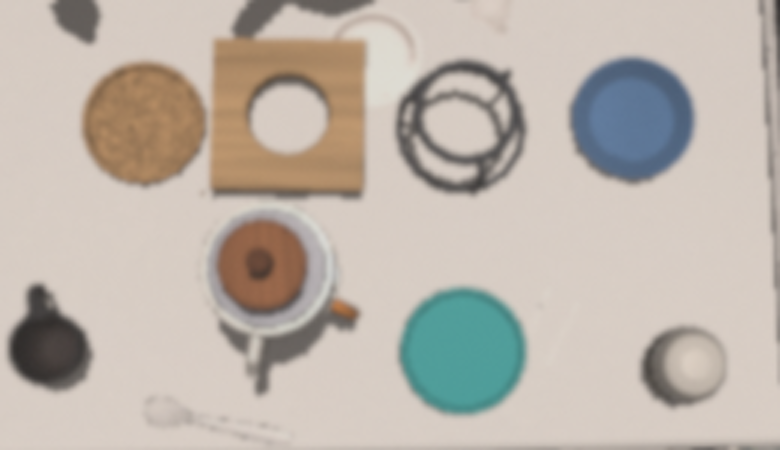

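View pics/c2.png

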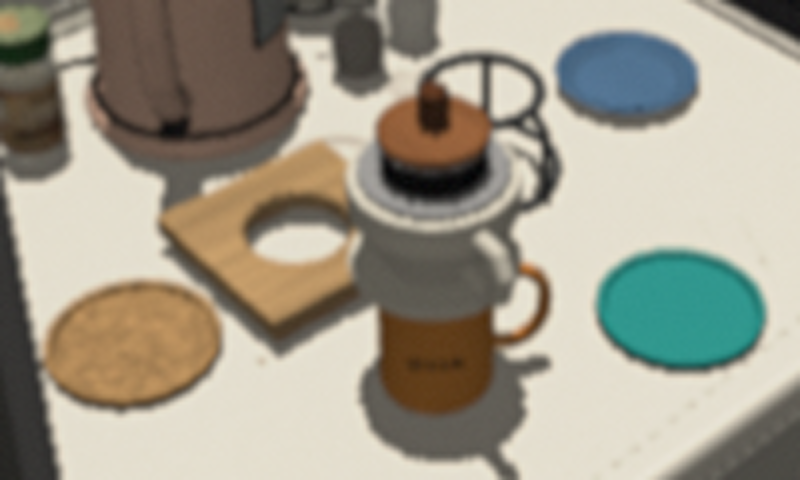

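```bash
cat > est.py <<'E'
from h import *
C=lambda u,v:(u/3+150,v/3+140)
pts={'knob':(260,262,.213),'lid':(262,266,.189),'drip':(270,270,.156),'hole':(289,115,.026),'foot':(461,126,.006),'dish':(633,119,.012),'coast':(144,123,.009),'timer':(693,364,.054),'espr':(50,350,.05),'mugh':(343,308,.075),'driph':(255,365,.145)}
for k,(u,v,z) in pts.items(): print(k,at('top',C(u,v),z).round(4))
for k,(u,v,z) in {'knob':(433,90,.213),'hole':(307,232,.026),'dish':(627,78,.012),'coast':(133,343,.009)}.items():
    print('scene',k,at('scene',(u/4+150,v/4+180),z).round(4))
f=at('top',C(461,126),.006)
im=cv2.imread('pics/full_top0.png')[140:290,150:410];im=cv2.resize(im,None,fx=3,fy=3,interpolation=cv2.INTER_CUBIC)
def circ(c,r,z,col):
    t=np.linspace(0,2*np.pi,90);P=np.c_[c[0]+r*np.cos(t),c[1]+r*np.sin(t),0*t+z]
    q=(proj('top',P)-[150,140])*3;cv2.polylines(im,[q.astype(np.int32)],1,col,1)
s=(at('top',C(262,266),.189)+at('top',C(270,270),.156))/2
circ(f,.044,.072,(0,0,255));circ(f,.036,.072,(0,0,255));circ(f,.057,.006,(0,255,0))
circ(s,.049,.156,(0,0,255));circ(s,.032,.189,(0,255,0));circ(s,.009,.213,(255,0,0))
circ(at('top',C(289,115),.026),.0345,.026,(0,0,255));circ(at('top',C(633,119),.012),.054,.012,(0,0,255));circ(at('top',C(144,123),.009),.054,.009,(0,0,255))
cv2.imwrite('pics/ov.png',im)
E
python3 est.py
```

```text
knob [0.4757 0.1    0.213 ]
lid [0.4751 0.1013 0.189 ]
drip [0.475 0.099 0.156]
hole [0.617  0.0954 0.026 ]
foot [ 0.6094 -0.0513  0.006 ]
dish [ 0.6121 -0.1994  0.012 ]
coast [0.6159 0.2218 0.009 ]
timer [ 0.4018 -0.2305  0.054 ]
espr [0.4218 0.288  0.05  ]
mugh [0.4508 0.0498 0.075 ]
driph [0.4072 0.1114 0.145 ]
scene knob [0.4756 0.103  0.213 ]
scene hole [0.6094 0.0967 0.026 ]
scene dish [ 0.6069 -0.1932  0.012 ]
scene coast [0.6129 0.2263 0.009 ]
```

View pics/ov.png

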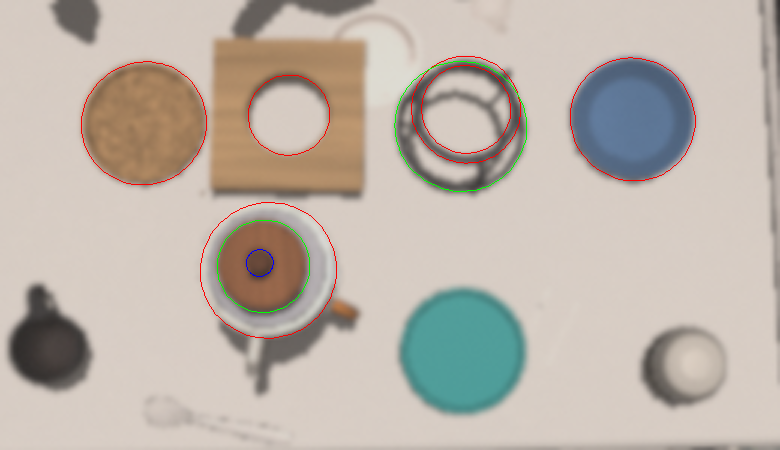

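The crop and overlay confirm the choices. The stack's knob is at (260,262) in the crop, the blue dish at (633,119), the board hole at (289,115), the cork coaster at (144,123) and the ring at about (466,112). The circles fit, with the ring about 2 mm lower in x. Setting off.

```bash
python3 -m pendant '[0,0,-0.03,0,0,0.155,0.09, 0,0,-0.03,0,0,0.155,0.09, 0.02,-0.05,0,0,0,0,0.09, 0.02,-0.05,0,0,0,0,0.09, 0.02,-0.05,0,0,0,0,0.09, 0.02,-0.05,0,0,0,0,0.09, 0.02,-0.05,0,0,0,0,0.09, 0.02,-0.05,0,0,0,0,0.09, 0.02,-0.05,0,0,0,0,0.09, 0.02,-0.05,0,0,0,0,0.09]' 20
python3 -c "
from h import *
o=observe();print(o['joints'].round(2),R.from_rotvec(o['ee_rot']).as_matrix().round(3))"
```

```text
clock: 1.35
position: [0.3508, -0.1936, 0.2977]
ee_rot: [3.141, -0.001, 0.0]
force: [1.1, -0.1, 0.1]
width: 0.978
gripper_force: 0.0
[ 0.58  0.02 -0.22  1.96  0.01  1.16 -1.21] [[ 1. -0.  0.]
 [-0. -1. -0.]
 [ 0.  0. -1.]]
```

```bash
python3 -m pendant '[0.021,-0.05,0,0,0,0,0.06, 0.021,-0.05,0,0,0,0,0.06, 0.021,-0.05,0,0,0,0,0.06, 0.021,-0.05,0,0,0,0,0.06, 0.021,-0.05,0,0,0,0,0.06, 0.02,-0.046,0,0,0,0,0.06, 0,0,0.03,0,0,0,0.06, 0,0,0.03,0,0,0,0.06, 0,0,0,0,0,0,0.06]'
python3 - <<'E'
from h import *
snap('scene','s1',(200,130,350,270),4)
E
```

```text
clock: 2.48
position: [0.4742, 0.1001, 0.2358]
ee_rot: [3.141, 0.0, -0.007]
force: [0.3, -0.5, -0.5]
width: 0.652
gripper_force: 0.0
```

View pics/s1.png

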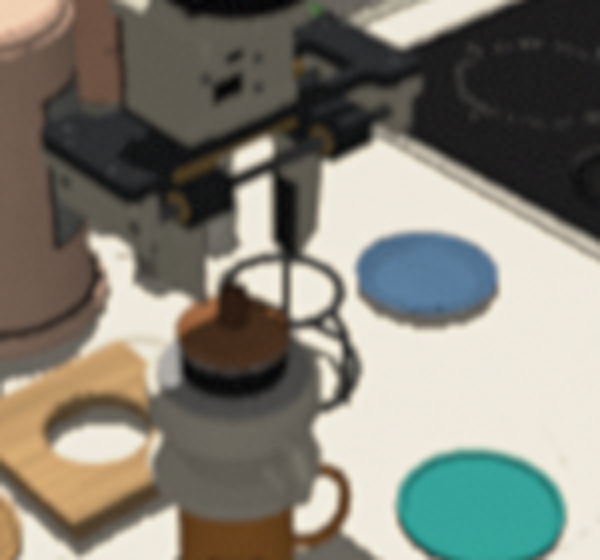

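The knob at (233,305) sits between the fingers, which are above it on both sides. Descending and pinching.

```bash
python3 -m pendant '[0.001,0,0.016,0,0,0,0.06, 0,0,0.0165,0,0,0,0.06, 0,0,0,0,0,0,0.06, 0,0,0,0,0,0,0.012, 0,0,0,0,0,0,0.012, 0,0,0,0,0,0,0.012, 0,0,0,0,0,0,0.012, 0,0,0,0,0,0,0.012]' 20
```

```text
clock: 3.52
position: [0.4768, 0.1007, 0.2053]
ee_rot: [-3.142, 0.0, -0.0]
force: [-0.5, -1.4, 1.7]
width: 0.191
gripper_force: 20.0
```

```bash
python3 -m pendant '[0,0,-0.01,0,0,0,0.012, 0,0,-0.025,0,0,0,0.012, 0,0,-0.025,0,0,0,0.012, 0.01,0.02,0,0,0,0,0.012, 0.02,0.043,0,0,0,0,0.012, 0.02,0.043,0,0,0,0,0.012, 0.02,0.043,0,0,0,0,0.012, 0.02,0.043,0,0,0,0,0.012, 0.02,0.043,0,0,0,0,0.012, 0.015,0.04,0,0,0,0,0.012]' && python3 -m pendant '[0.01,0.023,0,0,0,0,0.012, 0,0,0.04,0,0,0,0.012, 0,0,0.05,0,0,0,0.012, 0,0,0.05,0,0,0,0.012, 0,0,0.04,0,0,0,0.012, 0,0,0,0,0,0,0.012]'
python3 - <<'E'
from h import *
snap('top','t1',(150,140,410,290),3)
E
```

```text
clock: 4.78
position: [0.6023, -0.1761, 0.2658]
ee_rot: [3.142, -0.001, 0.001]
force: [-0.6, 0.6, -0.9]
width: 0.191
gripper_force: 20.0
clock: 5.52
position: [0.6094, -0.1971, 0.0827]
ee_rot: [-3.14, 0.0, 0.009]
force: [-1.0, -0.3, 0.7]
width: 0.189
gripper_force: 20.0
```

View pics/t1.png

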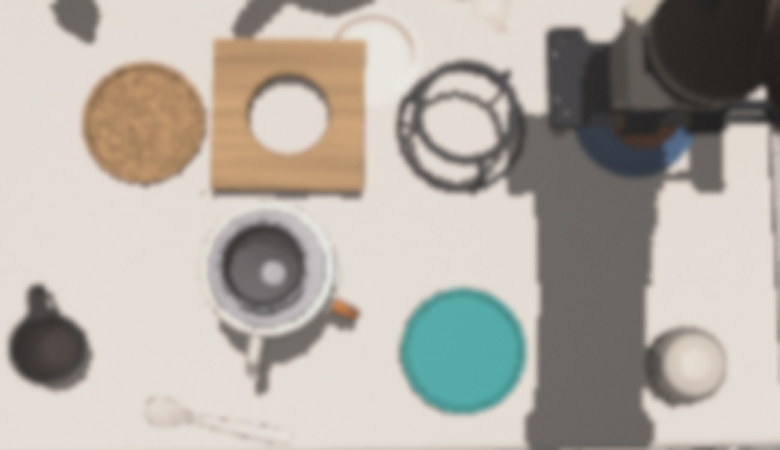

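The lid at (640,135) hangs over the dish and the rest of the stack stayed upright. Lowering in small steps.

```bash
python3 -m pendant '[0.001,0.001,0.03,0,0,0,0.012, 0,0,0.014,0,0,0,0.012, 0,0,0.004,0,0,0,0.012, 0,0,0,0,0,0,0.012,0,0,0,0,0,0,0.012]'
```

```text
clock: 6.2
position: [0.6133, -0.1985, 0.0383]
ee_rot: [3.141, -0.0, 0.002]
force: [-0.4, 0.1, -0.8]
width: 0.186
gripper_force: 20.0
```

```bash
python3 -m pendant '[0,0,0.003,0,0,0,0.012, 0,0,0.001,0,0,0,0.012,0,0,0,0,0,0,0.012]'
```

```text
clock: 6.58
position: [0.6125, -0.1984, 0.0331]
ee_rot: [3.142, -0.0, -0.0]
force: [0.2, 0.4, -1.0]
width: 0.19
gripper_force: 20.0
```

```bash
python3 -m pendant '[0,0,0.0015,0,0,0,0.012,0,0,0,0,0,0,0.012]'; python3 -m pendant '[0,0,0.001,0,0,0,0.012,0,0,0,0,0,0,0.012]'
```

```text
clock: 6.82
position: [0.6127, -0.1984, 0.0328]
ee_rot: [3.141, -0.001, 0.0]
force: [-4.5, 0.9, 11.0]
width: 0.188
gripper_force: 20.0
clock: 7.08
position: [0.6127, -0.1985, 0.0328]
ee_rot: [3.141, -0.001, 0.001]
force: [-7.1, 0.9, 19.2]
width: 0.186
gripper_force: 20.0
```

```bash
python3 -m pendant '[0,0,-0.0015,0,0,0,0.012,0,0,0,0,0,0,0.04,0,0,0,0,0,0,0.04,0,0,0,0,0,0,0.04,0,0,-0.03,0,0,0,0.05,0,0,-0.05,0,0,0,0.09,0,0,-0.05,0,0,0,0.09,0,0,-0.05,0,0,0,0.09,0,0,-0.04,0,0,0,0.09,-0.016,-0.035,0,0,0,0,0.09]' && python3 -m pendant '[-0.02,-0.044,0,0,0,0,0.09,-0.02,-0.044,0,0,0,0,0.09,-0.02,-0.044,0,0,0,0,0.09,-0.02,-0.044,0,0,0,0,0.09,-0.02,-0.044,0,0,0,0,0.09,-0.02,-0.044,0,0,0,0,0.09,0,0,0,0,0,0,0.09]'
python3 - <<'E'
from h import *
snap('top','t2')
im=cv2.imread('pics/full_t2.png');a=im[140:290,150:410]
cv2.imwrite('pics/t2.png',cv2.resize(a,None,fx=3,fy=3,interpolation=cv2.INTER_CUBIC))
E
```

```text
clock: 8.32
position: [0.5987, -0.1661, 0.2555]
ee_rot: [3.139, -0.008, 0.01]
force: [-0.0, 1.0, -0.8]
width: 0.974
gripper_force: 0.0
clock: 9.2
position: [0.4751, 0.1045, 0.2526]
ee_rot: [-3.14, -0.01, -0.0]
force: [0.4, 0.1, -0.8]
width: 0.98
gripper_force: 0.0
```

View pics/t2.png

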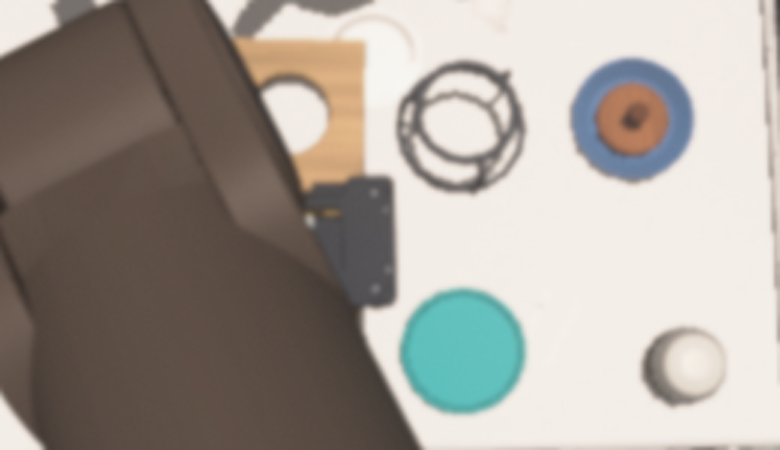

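The lid at (633,118) lies level and centred in the blue dish. Next, the filter collar: in t1 its rim centre is at about (264,264).

```bash
python3 -c "
from h import *
print(at('top',(264/3+150,264/3+140),.182),at('top',(270/3+150,270/3+140),.156))
o=observe();print(o['position'],o['ee_rot'])"
```

```text
[0.47707839 0.10060655 0.182     ] [0.47497128 0.09904245 0.156     ]
[0.47613465 0.10207306 0.25241909] [3.14155553e+00 5.17189467e-03 5.79832366e-04]
```

```bash
python3 -m pendant '[0.0005,0.001,0.04,0,0,0,0.09,0,0,0.03,0,0,0,0.09,0,0,0.007,0,0,0,0.09,0,0,0,0,0,0,0.09,0,0,0,0,0,0,0.055,0,0,0,0,0,0,0.055,0,0,0,0,0,0,0.055,0,0,0,0,0,0,0.055]' 25
```

```text
clock: 10.25
position: [0.4774, 0.0999, 0.1756]
ee_rot: [-3.141, 0.0, -0.001]
force: [0.1, 0.8, 1.8]
width: 0.64
gripper_force: 25.0
```

```bash
python3 -m pendant '[0,0,-0.01,0,0,0,0.055,0,0,-0.025,0,0,0,0.055,0,0,-0.03,0,0,0,0.055,0,0,-0.025,0,0,0,0.055,0.015,0.018,0,0,0,0,0.055,0.03,0.035,0,0,0,0,0.055,0.03,0.035,0,0,0,0,0.055,0.03,0.035,0,0,0,0,0.055,0.02,0.02,0,0,0,0,0.055,0.005,0.009,0,0,0,0,0.055]' && python3 -m pendant '[0,0,0.04,0,0,0,0.055,0,0,0.04,0,0,0,0.055,0,0,0.02,0,0,0,0.055,0,0,0,0,0,0,0.055]'
python3 - <<'E'
from h import *
snap('scene','s2',(200,130,350,270),4)
E
```

```text
clock: 11.5
position: [0.6078, -0.054, 0.2651]
ee_rot: [3.141, -0.004, -0.001]
force: [0.5, 0.4, -1.3]
width: 0.635
gripper_force: 25.0
clock: 12.0
position: [0.6056, -0.0517, 0.1642]
ee_rot: [-3.141, -0.001, 0.005]
force: [0.6, 0.7, -1.5]
width: 0.637
gripper_force: 25.0
```

View pics/s2.png

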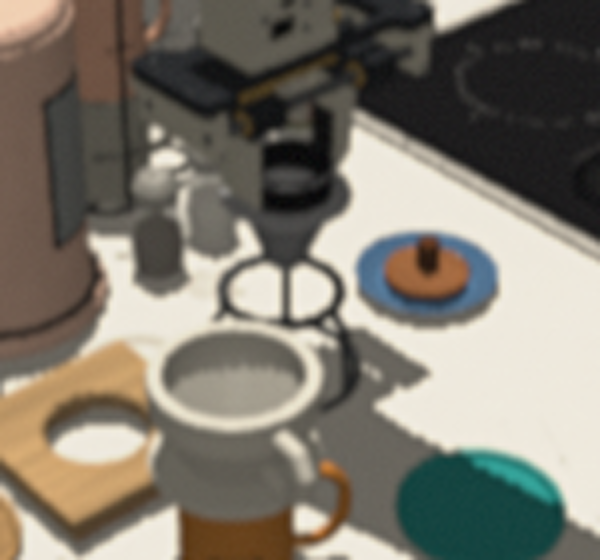

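```bash
python3 -c "
from h import *
print(at('scene',(281/4+200,293/4+130),.072));o=observe();print(o['position'])
P=o['position'];print((proj('scene',[[P[0],P[1],P[2]-.0193-.052],[.6068,-.0513,.072]])-[200,130])*4)
print(at('scene',(428/4+200,272/4+130),.017))"
```

```text
[ 0.60174161 -0.04494818  0.072     ]
[ 0.60663148 -0.05167347  0.16551203]
[[283.8424964  258.5459824 ]
 [283.04533661 285.99031214]]
[ 0.60698516 -0.19391218  0.017     ]
```

The filter tip at (285,260) hangs above the ring centre at (281,293). After correcting for the scene-camera bias seen on the lid, the error is under 2 mm. Lowering.

```bash
python3 -m pendant '[0.0005,-0.001,0.03,0,0,0,0.055,0,0,0.025,0,0,0,0.055,0,0,0.013,0,0,0,0.055,0,0,0,0,0,0,0.055,0,0,0,0,0,0,0.055]'; python3 -m pendant '[0,0,0.003,0,0,0,0.055,0,0,0,0,0,0,0.055]';python3 -m pendant '[0,0,0.0015,0,0,0,0.055,0,0,0,0,0,0,0.055]'
```

```text
clock: 12.68
position: [0.6085, -0.0513, 0.0986]
ee_rot: [3.142, -0.0, 0.003]
force: [0.8, -0.5, -0.4]
width: 0.636
gripper_force: 25.0
clock: 12.92
position: [0.6078, -0.0515, 0.0945]
ee_rot: [3.141, -0.001, 0.001]
force: [-0.8, 0.0, -1.5]
width: 0.638
gripper_force: 25.0
clock: 13.18
position: [0.6076, -0.0514, 0.0926]
ee_rot: [3.142, -0.0, -0.0]
force: [-0.1, 0.5, -1.3]
width: 0.636
gripper_force: 25.0
```

```bash
python3 -m pendant '[0,0,0.0015,0,0,0,0.055,0,0,0,0,0,0,0.055]';python3 -m pendant '[0,0,0.001,0,0,0,0.055,0,0,0,0,0,0,0.055]'
```

```text
clock: 13.42
position: [0.6078, -0.0514, 0.0913]
ee_rot: [3.142, -0.0, 0.0]
force: [-0.5, -1.0, -0.3]
width: 0.635
gripper_force: 25.0
clock: 13.68
position: [0.6078, -0.0513, 0.0911]
ee_rot: [3.141, -0.001, 0.001]
force: [-2.6, -1.0, 7.6]
width: 0.638
gripper_force: 25.0
```

```bash
python3 -m pendant '[0,0,-0.001,0,0,0,0.075,0,0,0,0,0,0,0.09,0,0,0,0,0,0,0.09,0,0,-0.02,0,0,0,0.09,0,0,-0.05,0,0,0,0.06,0,0,-0.05,0,0,0,0.04,0,0,-0.02,0,0,0,0.04,-0.026,-0.039,0,0,0,0,0.04,-0.026,-0.039,0,0,0,0,0.04,-0.026,-0.039,0,0,0,0,0.04]' && python3 -m pendant '[-0.026,-0.039,0,0,0,0,0.04,-0.027,-0.0395,0,0,0,0,0.04,0,0,0.025,0,0,0,0.04,0,0,0.025,0,0,0,0.04,0,0,0,0,0,0,0.04]' 50
python3 - <<'E'
from h import *
snap('scene','s3',(200,130,350,270),4)
P=observe()['position'];print(P)
P=np.array([.477,.1003,.156]);print([((proj('scene',[P+d])-[200,130])*4).round().tolist() for d in ([0,0,0],[0,.04,0],[0,.049,0])])
E
```

```text
clock: 14.92
position: [0.5288, 0.0667, 0.2312]
ee_rot: [-3.141, 0.001, -0.0]
force: [0.1, 0.2, -0.1]
width: 0.438
gripper_force: 0.0
clock: 15.55
position: [0.4755, 0.1437, 0.1799]
ee_rot: [3.14, 0.0, -0.005]
force: [0.9, 0.2, -0.3]
width: 0.437
gripper_force: 0.0
[0.47636283 0.14404029 0.18103004]
[[[236.0, 371.0]], [[180.0, 401.0]], [[167.0, 408.0]]]
```

View pics/s3.png

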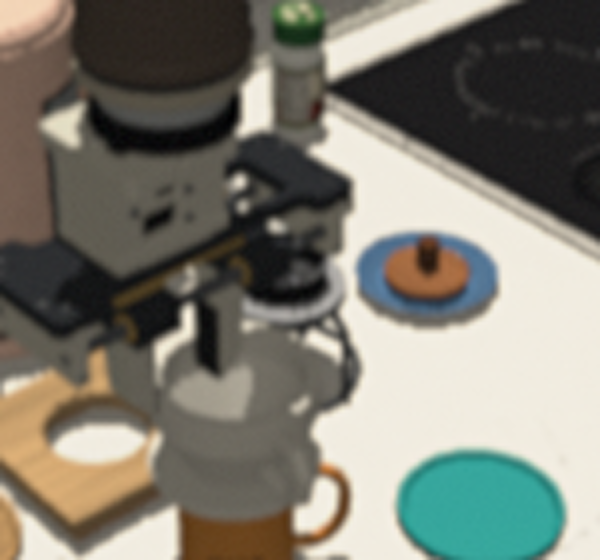

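The filter hangs level in the ring at (293,290). The wall of the dripper is between the two fingers, with the inner one at (212,355) and the outer one at (135,385). Descending and pinching.

```bash
python3 -m pendant '[0,-0.0005,0.02,0,0,0,0.04,0,0,0.013,0,0,0,0.04,0,0,0,0,0,0,0.04,0,0,0,0,0,0,0.04]'; python3 -m pendant '[0,0,0,0,0,0,0.02,0,0,0,0,0,0,0.004,0,0,0,0,0,0,0.004,0,0,0,0,0,0,0.004,0,0,0,0,0,0,0.004]' 50
```

```text
clock: 16.1
position: [0.4772, 0.1448, 0.1489]
ee_rot: [-3.141, 0.001, -0.001]
force: [0.9, 0.1, 0.2]
width: 0.439
gripper_force: 0.0
clock: 16.73
position: [0.4768, 0.145, 0.1483]
ee_rot: [-3.141, 0.0, -0.0]
force: [-0.0, 1.9, 1.1]
width: 0.107
gripper_force: 47.6
```

```bash
python3 -m pendant '[0,0,-0.005,0,0,0,0.004,0,0,-0.015,0,0,0,0.004,0,0,-0.02,0,0,0,0.004,0,0,-0.02,0,0,0,0.004,0.01,0,0,0,0,0,0.004,0.025,0.001,0,0,0,0,0.004,0.03,0.002,0,0,0,0,0.004,0.03,0.001,0,0,0,0,0.004,0.025,0.001,0,0,0,0,0.004,0.015,0,0,0,0,0,0.004]' && python3 -m pendant '[0.0045,0,0,0,0,0,0.004,0,0,0.03,0,0,0,0.004,0,0,0.03,0,0,0,0.004,0,0,0.02,0,0,0,0.004,0,0,0,0,0,0,0.004]'
python3 - <<'E'
from h import *
snap('scene','s4',(170,110,320,250),4)
P=observe()['position'];print(P)
E
```

```text
clock: 17.98
position: [0.6132, 0.1388, 0.2069]
ee_rot: [3.141, -0.002, -0.001]
force: [-0.0, -0.5, -2.3]
width: 0.108
gripper_force: 47.6
clock: 18.6
position: [0.6147, 0.1391, 0.1264]
ee_rot: [3.14, 0.0, -0.006]
force: [0.2, -0.4, -1.2]
width: 0.108
gripper_force: 47.6
[0.61563047 0.13945543 0.12779923]
```

View pics/s4.png

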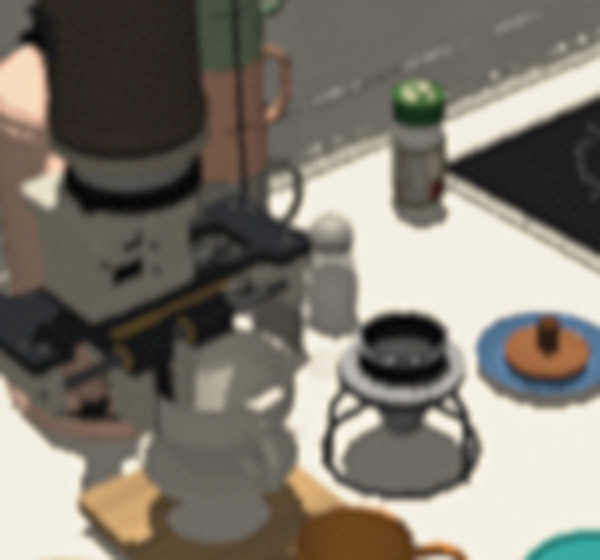

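The dripper is upright over the board, with its stub at about (218,520), and the filter hangs neatly in the ring. Lowering.

```bash
python3 -m pendant '[0.0005,0,0.02,0,0,0,0.004,0,0,0.016,0,0,0,0.004,0,0,0,0,0,0,0.004,0,0,0,0,0,0,0.004]';python3 -m pendant '[0,0,0.003,0,0,0,0.004,0,0,0,0,0,0,0.004]';python3 -m pendant '[0,0,0.002,0,0,0,0.004,0,0,0,0,0,0,0.004]'
```

```text
clock: 19.15
position: [0.6169, 0.1397, 0.0923]
ee_rot: [-3.141, 0.0, -0.0]
force: [0.3, 0.8, -3.5]
width: 0.108
gripper_force: 47.6
clock: 19.4
position: [0.6168, 0.1396, 0.0893]
ee_rot: [3.142, -0.001, 0.0]
force: [-0.9, -0.6, -2.9]
width: 0.107
gripper_force: 47.6
clock: 19.65
position: [0.6167, 0.1396, 0.0871]
ee_rot: [3.142, -0.0, -0.0]
force: [-0.9, -0.0, -2.7]
width: 0.111
gripper_force: 47.6
```

```bash
python3 -m pendant '[0,0,0.002,0,0,0,0.004,0,0,0,0,0,0,0.004]';python3 -m pendant '[0,0,0.0015,0,0,0,0.004,0,0,0,0,0,0,0.004]'
```

```text
clock: 19.9
position: [0.6166, 0.1395, 0.085]
ee_rot: [3.141, -0.0, -0.0]
force: [0.0, -0.4, -2.1]
width: 0.113
gripper_force: 47.6
clock: 20.15
position: [0.6169, 0.1398, 0.0838]
ee_rot: [-3.141, 0.0, -0.001]
force: [0.2, -0.2, -1.9]
width: 0.107
gripper_force: 47.6
```

```bash
python3 -m pendant '[0,0,0.001,0,0,0,0.004,0,0,0,0,0,0,0.004]';python3 -m pendant '[0,0,0.001,0,0,0,0.004,0,0,0,0,0,0,0.004]'
```

```text
clock: 20.4
position: [0.617, 0.1399, 0.0835]
ee_rot: [-3.141, 0.0, -0.001]
force: [-1.7, -0.3, 4.6]
width: 0.109
gripper_force: 47.6
clock: 20.65
position: [0.6171, 0.1399, 0.0835]
ee_rot: [-3.142, 0.0, -0.002]
force: [-4.4, -0.5, 13.8]
width: 0.111
gripper_force: 47.5
```

```bash
python3 -m pendant '[0,0,-0.001,0,0,0,0.02,0,0,0,0,0,0,0.04,0,0,0,0,0,0,0.04,0,0,-0.02,0,0,0,0.04,0,0,-0.05,0,0,0,0.04,0,0,-0.05,0,0,0,0.04,0,0,-0.04,0,0,0,0.04,-0.02,0.05,0,0,0,0,0.04,-0.02,0.05,0,0,0,0,0.04,-0.02,0.05,0,0,0,0,0.04]' && python3 -m pendant '[-0.02,0.05,0,0,0,0,0.04,-0.02,0.05,0,0,0,0,0.04,-0.02,0.05,0,0,0,0,0.04,0,0.05,0,0,0,0,0.04]'
python3 - <<'E'
from h import *
snap('top','t3',(150,140,350,290),4)
P=observe()['position'];print(P)
E
```

```text
clock: 21.9
position: [0.5561, -0.0116, 0.2443]
ee_rot: [3.141, 0.0, 0.003]
force: [1.1, -1.0, 0.8]
width: 0.437
gripper_force: 0.0
clock: 22.4
position: [0.4954, -0.2118, 0.2445]
ee_rot: [3.141, -0.001, 0.002]
force: [0.9, 0.1, 0.4]
width: 0.436
gripper_force: 0.0
[ 0.49494805 -0.22022346  0.24408746]
```

View pics/t3.png

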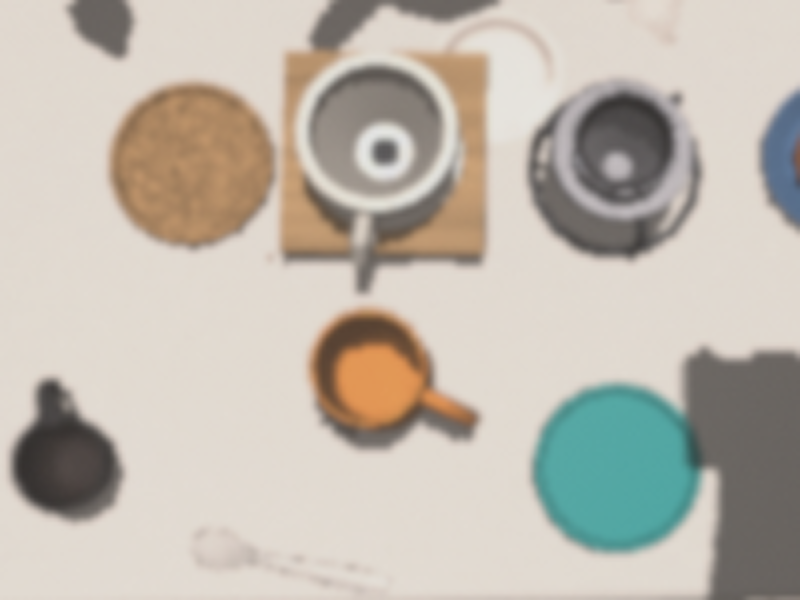

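The dripper stands on the board at (378,132), upright with its stub in the hole. The mug is free, with its rim centred at (370,370) and handle at (475,420). I'll pinch the mug's rim on its near (-x) side, with the tool turned a quarter so its body stays clear of the left unit.

```bash
python3 -m pendant '[0,0,0,0,0,-0.1745,0.04,0,0,0,0,0,-0.1745,0.04,0,0,0,0,0,-0.1745,0.04,0,0,0,0,0,-0.1745,0.04,0,0,0,0,0,-0.1745,0.04,0,0,0,0,0,-0.1745,0.04,0,0,0,0,0,-0.1745,0.04,0,0,0,0,0,-0.1745,0.04,0,0,0,0,0,-0.1745,0.04,0,0,0,0,0,0,0.04]'
python3 - <<'E'
from h import *
o=observe();print(o['position'],o['joints'].round(2));print(R.from_rotvec(o['ee_rot']).as_matrix().round(3))
c=lambda u,v:(u/4+150,v/4+140)
print('mug',at('top',c(370,370),.09),'coaster',at('top',c(192,164),.009),'rimW',at('top',c(308,370),.09),at('top',c(432,370),.09),'handle',at('top',c(470,418),.07))
E
```

```text
clock: 23.7
position: [0.4968, -0.2102, 0.2437]
ee_rot: [2.223, 2.219, 0.001]
force: [0.7, 0.4, 0.3]
width: 0.433
gripper_force: 0.0
[ 0.49682974 -0.21021001  0.24369453] [ 0.84  0.38 -0.72  1.73  0.27  1.13  0.04]
[[ 0.002  1.     0.001]
 [ 1.    -0.002 -0.   ]
 [-0.     0.001 -1.   ]]
mug [0.47451565 0.09985191 0.09      ] coaster [0.61590096 0.22184297 0.009     ] rimW [0.47509795 0.13599191 0.09      ] [0.47392806 0.06373676 0.09      ] handle [0.44652401 0.04255117 0.07      ]
```

```bash
python3 -m pendant '[0.045,-0.008,0,0,0,0,0.03,0.045,-0.008,0,0,0,0,0.03,0.045,-0.008,0,0,0,0,0.03,0.045,-0.008,0,0,0,0,0.03,0.045,-0.008,0,0,0,0,0.03,0.045,-0.009,0,0,0,0,0.03,0.04,-0.009,0,0,0,0,0.03,0,0,0.05,0,0,0,0.03,0,0,0.05,0,0,0,0.03,0,0,0.02,0,0,0,0.03]' 45; python3 -m pendant '[0,0,0,0,0,0,0.03]'
python3 - <<'E'
from h import *
snap('scene','s5',(200,180,300,260),6)
P=observe()['position'];print(P)
E
```

```text
clock: 24.95
position: [0.4376, 0.0994, 0.1209]
ee_rot: [-2.226, -2.215, 0.004]
force: [-0.3, -0.9, 0.3]
width: 0.325
gripper_force: 0.0
clock: 25.08
position: [0.438, 0.0997, 0.1221]
ee_rot: [-2.224, -2.217, 0.003]
force: [-0.3, 0.4, 1.2]
width: 0.326
gripper_force: 0.0
[0.43887452 0.10001223 0.12317167]
```

View pics/s5.png

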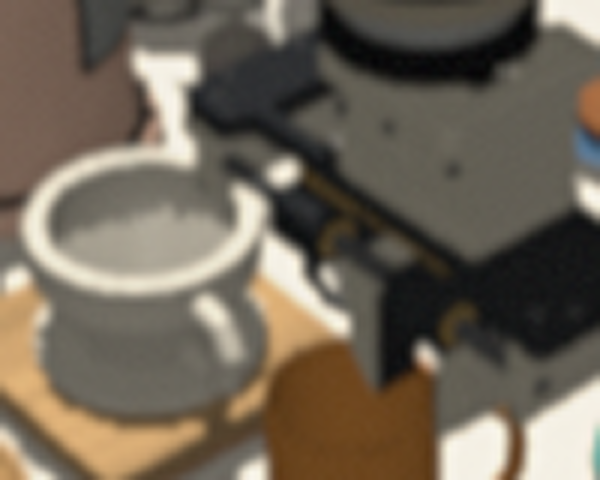

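The inner finger is over the mug's opening at (380,370) and the outer one is outside its near side at (470,400). The gripper body is well above the dripper. Descending.

```bash
python3 -m pendant '[0,0,0.02,0,0,0,0.03,0,0,0.015,0,0,0,0.03,0,0,0.007,0,0,0,0.03,0,0,0,0,0,0,0.03]'; python3 -m pendant '[0,0,0,0,0,0,0.015,0,0,0,0,0,0,0.002,0,0,0,0,0,0,0.002,0,0,0,0,0,0,0.002,0,0,0,0,0,0,0.002]' 45
```

```text
clock: 25.62
position: [0.4388, 0.0997, 0.0808]
ee_rot: [-2.222, -2.22, 0.0]
force: [0.2, 0.6, -0.7]
width: 0.329
gripper_force: 0.0
clock: 26.25
position: [0.4397, 0.0999, 0.0812]
ee_rot: [2.222, 2.22, 0.002]
force: [3.2, -0.9, 4.5]
width: 0.043
gripper_force: 41.7
```

```bash
python3 -m pendant '[0,0,-0.005,0,0,0,0.002,0,0,-0.015,0,0,0,0.002,0,0,-0.025,0,0,0,0.002,0,0,-0.025,0,0,0,0.002,0.015,0,0,0,0,0,0.002,0.03,0,0,0,0,0,0.002,0.035,0,0,0,0,0,0.002,0.03,0.005,0,0,0,0,0.002,0.016,0.015,0,0,0,0,0.002,0,0.025,0,0,0,0,0.002]' && python3 -m pendant '[0,0.03,0,0,0,0,0.002,0,0.03,0,0,0,0,0.002,0,0.025,0,0,0,0,0.002,0,0.0105,0,0,0,0,0.002,0,0,0.02,0,0,0,0.002,0,0,0.02,0,0,0,0.002,0,0,0,0,0,0,0.002]'
python3 - <<'E'
from h import *
snap('scene','s6',(140,160,290,280),5)
P=observe()['position'];print(P)
E
```

```text
clock: 27.5
position: [0.4825, 0.2286, 0.1502]
ee_rot: [-2.216, -2.225, 0.001]
force: [0.5, -0.6, -1.9]
width: 0.044
gripper_force: 43.4
clock: 28.38
position: [0.577, 0.2247, 0.108]
ee_rot: [-2.22, -2.221, 0.008]
force: [0.3, -0.3, -1.7]
width: 0.046
gripper_force: 43.4
[0.5779365  0.22527391 0.10938122]
```

View pics/s6.png

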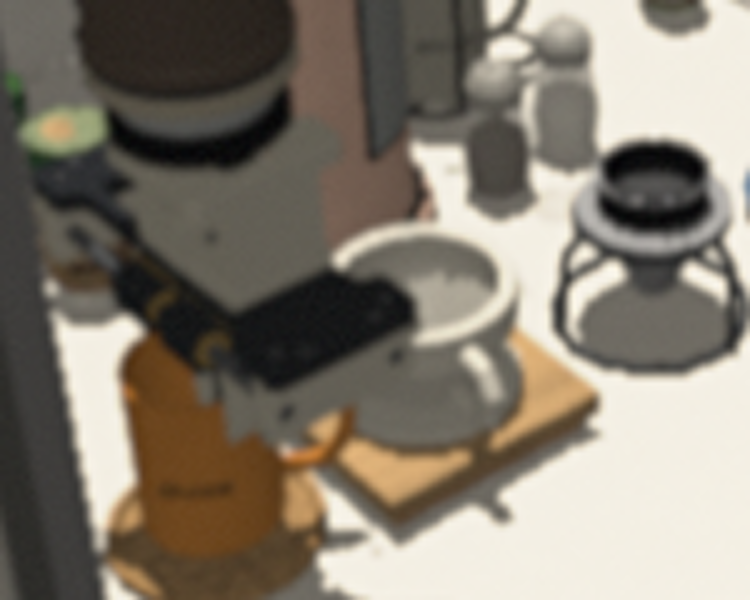

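The mug is upright over the cork coaster: foot at (205,530), coaster centre at about (215,530). Its handle at (330,440) clears the dripper. Lowering.

```bash
python3 -m pendant '[0.001,0.001,0.012,0,0,0,0.002,0,0,0.007,0,0,0,0.002,0,0,0,0,0,0,0.002,0,0,0,0,0,0,0.002]';python3 -m pendant '[0,0,0.0015,0,0,0,0.002,0,0,0,0,0,0,0.002]';python3 -m pendant '[0,0,0.0015,0,0,0,0.002,0,0,0,0,0,0,0.002]'
```

```text
clock: 28.92
position: [0.5805, 0.2267, 0.0919]
ee_rot: [2.222, 2.221, 0.0]
force: [0.2, 0.3, -2.1]
width: 0.047
gripper_force: 43.4
clock: 29.18
position: [0.5804, 0.2266, 0.0903]
ee_rot: [2.222, 2.221, 0.0]
force: [-0.4, -0.0, -1.8]
width: 0.041
gripper_force: 43.4
clock: 29.42
position: [0.5803, 0.2265, 0.0886]
ee_rot: [-2.222, -2.221, 0.0]
force: [-0.3, 1.1, -2.9]
width: 0.046
gripper_force: 43.4
```

```bash
python3 -m pendant '[0,0,0.0015,0,0,0,0.002,0,0,0,0,0,0,0.002]';python3 -m pendant '[0,0,0.001,0,0,0,0.002,0,0,0,0,0,0,0.002]';python3 -m pendant '[0,0,0.001,0,0,0,0.002,0,0,0,0,0,0,0.002]'
```

```text
clock: 29.68
position: [0.5803, 0.2265, 0.0871]
ee_rot: [-2.222, -2.221, 0.0]
force: [0.2, -0.4, -1.9]
width: 0.044
gripper_force: 43.4
clock: 29.92
position: [0.5804, 0.227, 0.0866]
ee_rot: [2.222, 2.221, 0.001]
force: [-1.8, -0.5, 0.8]
width: 0.048
gripper_force: 43.5
clock: 30.18
position: [0.5805, 0.2274, 0.0864]
ee_rot: [2.221, 2.221, 0.002]
force: [-3.8, 0.4, 9.5]
width: 0.048
gripper_force: 43.5
```

Contact. Releasing, rising straight up and moving clear for the final look.

```bash
python3 -m pendant '[0,0,-0.001,0,0,0,0.015,0,0,0,0,0,0,0.03,0,0,0,0,0,0,0.03,0,0,-0.02,0,0,0,0.03,0,0,-0.05,0,0,0,0.03,0,0,-0.05,0,0,0,0.03,0,0,-0.03,0,0,0,0.03,-0.04,-0.01,0,0,0,0,0.03,-0.05,-0.015,0,0,0,0,0.03,-0.05,-0.015,0,0,0,0,0.03]' && python3 -m pendant '[-0.05,-0.015,0,0,0,0,0.03,-0.05,-0.015,0,0,0,0,0.03,-0.05,-0.015,0,0,0,0,0.03,-0.05,0,0,0,0,0,0.03,-0.05,0,0,0,0,0,0.03,-0.05,0,0,0,0,0,0.03,0,0,0,0,0,0,0.03,0,0,0,0,0,0,0.03]'
python3 - <<'E'
from h import *
snap('top','t9',(150,140,410,290),3);snap('scene','s9')
a=cv2.imread('pics/t9.png');b=cv2.imread('pics/full_s9.png')[160:300,140:350]
b=cv2.resize(b,(195,130));cv2.imwrite('pics/t9.png',a)
E
```

```text
clock: 31.42
position: [0.5399, 0.0856, 0.2376]
ee_rot: [2.221, 2.221, 0.001]
force: [0.2, -1.2, 0.4]
width: 0.324
gripper_force: 0.0
clock: 32.42
position: [0.4954, -0.2126, 0.2371]
ee_rot: [2.221, 2.221, 0.001]
force: [1.6, 0.8, 0.8]
width: 0.33
gripper_force: 0.0
```

View pics/t9.png

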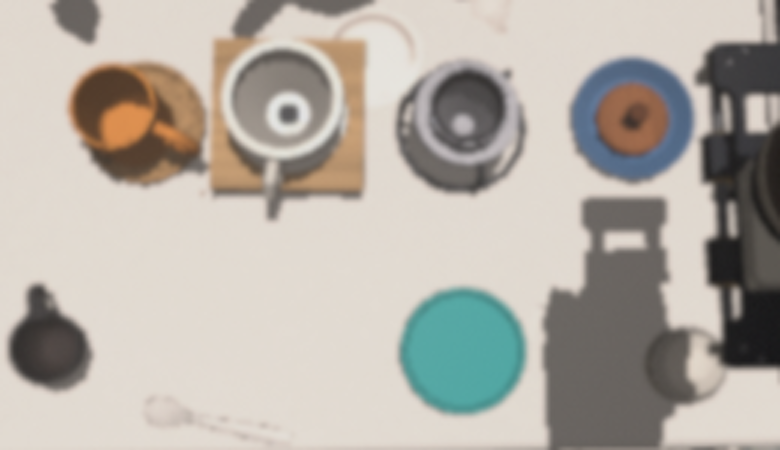

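View pics/s9.png

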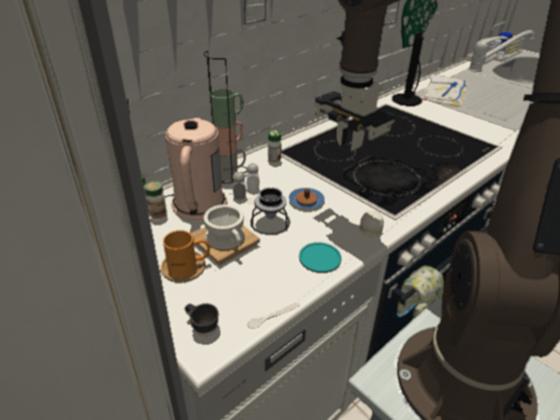

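The four pieces stand where they belong: mug rim at (115,108), dripper at (283,98), filter at (467,110) and lid at (633,118). The timer and cup haven't moved. A numeric check of the mug on the coaster before handing in:

```bash
python3 -c "
from h import *
m=at('top',(115/3+150,108/3+140),.095);print(m, np.hypot(*(m[:2]-[.616,.222])))
if np.hypot(*(m[:2]-[.616,.222]))<.011: print(sign_off())"
```

```text
[0.60984876 0.22672826 0.095     ] 0.0077584935604687825
the job is handed in; nothing more can be done
None
```

The job is done and handed in at about 32 s: the lid is in the blue dish, the filter in the ring, the dripper on the board and the mug upright on the cork coaster, with the timer and espresso cup untouched; I viewed 16 pictures, two over the limit of 14.

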